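# Lock the collar of a clay extruder head

## Robot

A 6-joint arm with a two-finger parallel gripper is mounted at the origin on a cart in front of the work surface, level with it; the furniture and walls round the work are solid. World frame = base frame: x ahead of the robot, y to its left, z up, the work surface at z = 0. Lengths are in m, angles in rad, forces in N, time in s.
With the tool pointing down it reaches from about 0.375 to 0.925 m from the base axis. Payload 5.7 kg.
Tool frame: the origin (TCP) lies at the very end of the fingers, on their centre line; the grasp point (between the pads) lies hold_point_z behind it (hold_point_z is the distance from the TCP to the grasp point, in m); z points along the fingers, y is the line along which they close (so a half turn about z gives the same grasp; the last joint's range is limited). The gripper opens to 88 mm and grips with 3 to 60 N. Pads are 20 mm wide; open, the fingers measure 115 mm over their backs; the gripper's body (75 mm by 178 mm) begins 61 mm behind the grasp point.
Start: joints at [-1.284, 0.359, 1.51, -0, 1.272, -0.115], TCP at [0.235, -0.552, 0.223] pointing down, gripper open.
Joint ranges: [-2.97, 2.97], [-1.01, 2.36], [0.21, 2.38], [-0.96, 4.11], [0.2, 2.71], [-2.98, 2.98]. Speed limits (rad/s): [2.39, 2.39, 3.14, 3.14, 3.14, 3.14].

## Interface

Orientations are given as a unit quaternion [x, y, z, w].
In Python, from workcell import get_state, grab_frame, job_done, hold_point_z gives the robot as it stands. The module is installed in compiled form; this text tells all that it offers.
- The arm moves only by the tool carry_out, never from a script. Its argument "increments" is one flat list of numbers, 7 for each row, row after row: the shift along the world's x, y, z in mm, then the turn, a rotation vector about the world's x, y, z in rad, then the gripper's target within -1 to 1 (fully open at 1, half-way at 0, shut at -1). In form: [x, y, z, wx, wy, wz, gripper, x, y, z, wx, wy, wz, gripper, ...]. A call has 1 to 5 rows; each row is the pose to reach, as a shift and turn from the pose commanded when the call began; what a row does not reach only later rows make up. A row lasts 1/10 s, in which the tool goes at most 50 mm and 8.59 degrees, less where a joint would pass 70% of its speed; a pose out of reach is approached as far as the arm can. A call with a gripper value outside its range is refused whole. The fingers move at their own pace and stop on an object; "squeeze" is the grip in N (left out, the last holds). Time passes only in rows, so rows that repeat a pose let the fingers close. It gives the time, the measured TCP pose, the force, the opening and the grip force at its end, in the units of the state.
- get_state(): the state, without advancing time (a new reading comes with each control period).
- grab_frame(name): name is "scene" or "top" or "wrist"; returns a dict with "img" (480x640x3 uint8, red, green, blue), "mtx" (3x3 intrinsics, pixels), "T" (4x4, takes a point from camera to world coordinates). Camera axes: x right, y down, z forward; pixel columns grow to the right and rows downward; lengths in m; the calibration is good to about 2 mm. The wrist camera is an equidistant fisheye: a pixel r from the principal point sees the ray r / f radians off the axis. A picture is of the moment at which its call begins. There is no depth.
- job_done(): hands the job in; it is judged then, once.
The state is a dict: "time_s": time; "joints": joint angles; "qvel": joint speeds; "effort": joint torques, N m; "ee_pos": TCP position; "tool_rot": TCP orientation; "contact_force": force on the tool from outside, world axes, zero at the start; "ft_torque": the same for the moment, N m; "grip_width": finger opening in m; "finger_force": force on a finger pad.
Only numpy, scipy, OpenCV 4.12 (cv2) and the standard library are available. Lean on these libraries where they do the work, as an engineer would, in place of code of your own. Each camera call takes 0.05 s, during which the arm holds its last target. There are 200 camera calls.

## Task

Lift the square metal extruder head by its square body, never by its collar, stand it upright between the two rails of the wooden jig near the middle of their length, and let go of it. Then take the collar on top by its ears and turn it clockwise, seen from above, until its pointer is at the locked mark (the corner with two bars), and leave it standing there. Leave the grey cup, the small white cup and the wooden rib where they are.

Things in the scene. Friction and masses are not known exactly. Their poses are not given: they have to be found in the camera images.
- head: extruder head, loose, about 0.45 kg: plain aluminium square body 50 x 50 mm and 55 mm tall with a captive dark steel lock collar on top (77 mm tall in all). Origin: centre of its underside; z up, x and y square to its sides. At the start it stands upright on the bench, its -x side roughly towards the robot. The collar lies within the square outline (24 mm radius), so fingers pass it to grip the body's flat sides.
- lock_collar (a joint): turn of the collar on the head in rad; grows clockwise seen from above. 0: pointer at the corner with one dot (-x, -y: open). 1.571: pointer at the corner with two bars (-x, +y: locked). The stops are at 0 and 1.60. It stays where it is left; friction about 0.1 N m. Starts between 0.15 and 0.5.
- collar_ears: the collar: dark steel ring 44 mm outside diameter, 8 mm high, with two upright ears. Origin on its axis at its underside (55 mm above the head's underside); z up; the pointer, a small nub on the rim, points along its own -x; the ears stand opposite each other on its own y axis, 46 mm over their flat outer faces, each 14 mm wide and 7 mm thick, their tops 22 mm above this origin.
- ears_mid (a point): point on the collar's axis midway between the ears, 15 mm above the collar's underside, 70 mm above the head's underside: a height to grip the ears.
- locked_mark (a point): the locked mark: two short raised bars on top of the head's body at its (-x, +y) corner.
- jig: wooden jig fixed to the bench: floor board 130 (x) x 100 (y) mm, 8 mm thick, with two parallel rails along its x, 110 mm long, 56 mm apart inside, rising about 14 mm above the floor board, flared at the top; open at both ends. The head stands on the board between the rails, any of its sides along them, with 3 mm play each side, so it can twist up to about 0.13 rad before the rails hold it. Origin: centre of the board's underside.
- grey_cup: blue-grey glazed cup, 83 mm wide, 65 mm tall, loose bystander; origin at the centre of its underside.
- egg_cup: small white porcelain cup, 48 mm wide, 42 mm tall, loose bystander; origin at the centre of its underside.
- wood_rib: flat wooden rib, 41 x 94 x 6 mm, lying on the bench, loose bystander; origin at the centre of its underside.
Not all that is in view belongs to the job. What is meant by the head is not blue, and is the smaller of those in its own colour.

How it is judged:
On the way:
1. the head stands upright on the jig's board between the rails, let go, its collar not yet turned (under 0.8 rad) (z of head in the frame of jig between 0.004 and 0.012 m and x of head in the frame of jig between -0.035 and 0.035 m and y of head in the frame of jig between -0.007 and 0.007 m and angle between head's own z axis and vertical below 0.06 rad and contact force between the fingers and head below 0.1 N and value of joint lock_collar below 0.8 rad), for 0.2 s.
At the end, for the whole second after the job is handed in: The head stands upright (within 0.06 rad) on the jig's board between the rails, within 35 mm of the middle along them, let go and at rest, and the collar is at the locked mark: at least 1.45 rad (about 7 degrees short of the mark, up to its stop just past it) (z of head in the frame of jig between 0.004 and 0.012 m and x of head in the frame of jig between -0.035 and 0.035 m and y of head in the frame of jig between -0.007 and 0.007 m and angle between head's own z axis and vertical below 0.06 rad and value of joint lock_collar above 1.45 rad and contact force between the fingers and head below 0.1 N and linear speed of head below 0.02 m/s and angular speed of collar_ears below 0.1 rad/s); the robot touches nothing.
It fails at once if the head is held up by its collar (contact force between the fingers and collar_ears above 4 N and height (world z) of head above 0.025 m).
It fails at once if the grey cup is moved more than 30 mm (distance of grey_cup from where it was at the start of the episode above 0.03 m).
It fails at once if the egg cup is moved more than 30 mm (distance of egg_cup from where it was at the start of the episode above 0.03 m).
It fails at once if the wood rib is moved more than 30 mm (distance of wood_rib from where it was at the start of the episode above 0.03 m).
It also fails if it takes over 48 s, if anything falls off the work surface, if the arm or the gripper's body presses on something with over 40 N, if the wrist force passes 120 N, or if a joint passes its speed limit or range.

## Working session

There is one attempt and no reset: what is moved stays moved. The work goes in short steps, Python scripts to look and compute and a tool call to move; the robot and the scene stay as the last step left them, time stands still between calls to the robot, and variables do not carry over. Pictures are saved under pics/ and viewed, at most 10 in all, crops included, and the job is handed in when it is done.

Besides the shell and the picture viewer there is one more tool, called after "Request:" in YAML: its name, and indented under it one key for each argument. carry_out: Moves the arm, as the interface text tells. Its arguments: {"type":"object","properties":{"increments":{"type":"array"},"squeeze":{"type":"number"}},"required":["increments"]}

```bash
mkdir -p pics; cat > h.py <<'E'
import numpy as np, cv2
from workcell import get_state, grab_frame, job_done, hold_point_z
def px2w(f,u,v,z):
    K=np.array(f["mtx"]);T=np.array(f["T"])
    d=T[:3,:3]@np.linalg.solve(K,[u,v,1.]);o=T[:3,3]
    return o+d*(z-o[2])/d[2]
def w2px(f,p):
    K=np.array(f["mtx"]);T=np.array(f["T"])
    c=T[:3,:3].T@(np.array(p)-T[:3,3]);q=K@c
    return q[:2]/q[2]
def save(n,img): cv2.imwrite(n,cv2.cvtColor(np.ascontiguousarray(img),cv2.COLOR_RGB2BGR))
E
python3 - <<'E'
from h import *
import pickle
s=get_state();print({k:np.round(v,3) for k,v in s.items()},hold_point_z)
for n in("scene","top"):
    f=grab_frame(n);pickle.dump(f,open(n+".pkl","wb"));save(f"pics/{n}0.png",f["img"]);print(np.round(f["T"],3).tolist())
E
```

```text
{'time_s': np.float64(0.0), 'joints': array([-1.284,  0.359,  1.511, -0.   ,  1.273, -0.115]), 'qvel': array([-0.   ,  0.002, -0.001,  0.   ,  0.   , -0.001]), 'effort': array([ 0.0000e+00, -5.1536e+01, -2.7074e+01,  6.8000e-02,  3.5000e-02,
       -0.0000e+00]), 'ee_pos': array([ 0.234, -0.552,  0.222]), 'tool_rot': array([ 0.98 ,  0.2  , -0.   , -0.001]), 'contact_force': array([-0.953,  0.254, -0.468]), 'ft_torque': array([ 0.064, -0.017,  0.034]), 'finger_force': np.float64(0.0), 'grip_width': np.float64(0.088)} 0.0187
[[0.417, -0.535, 0.735, -0.125], [-0.909, -0.24, 0.341, -0.583], [-0.006, -0.81, -0.586, 0.636], [0.0, 0.0, 0.0, 1.0]]
[[0.013, -0.986, 0.168, 0.399], [-0.999, -0.02, -0.046, -0.242], [0.048, -0.167, -0.985, 0.906], [0.0, 0.0, 0.0, 1.0]]
```

View pics/top0.png

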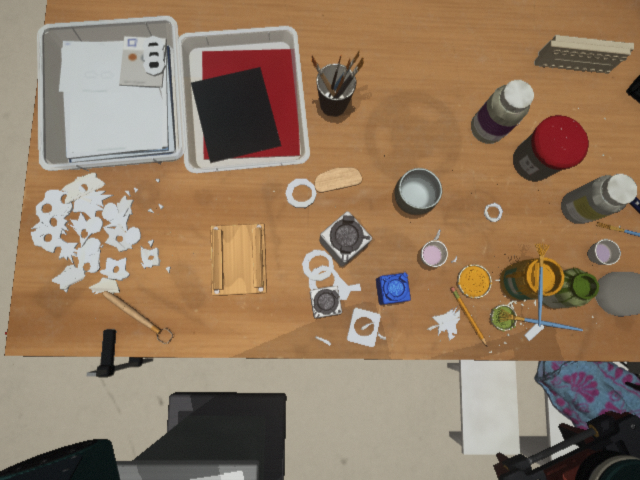

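View pics/scene0.png

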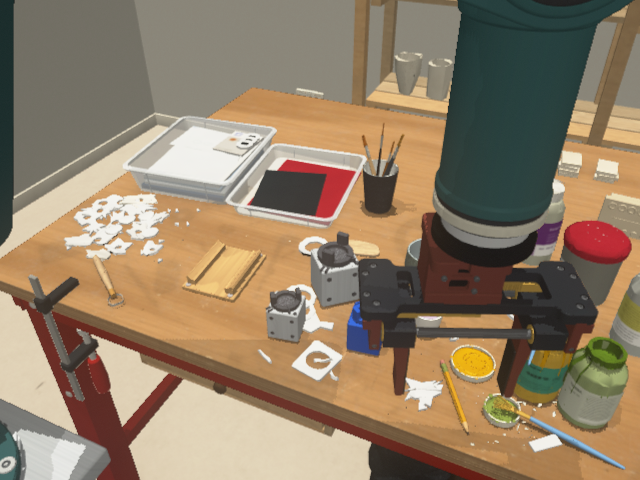

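The top view shows three candidates: small grey (325,301), larger grey (346,239) and blue (394,289). The small grey one fits, since it isn't blue and is the smaller of the two greys. The jig is at (239,260). I'll confirm the head in an enlarged crop.

```bash
python3 - <<'E'
from h import *
import pickle
f=pickle.load(open("top.pkl","rb"))
a=cv2.resize(f["img"][275:330,295:365],None,fx=8,fy=8,interpolation=cv2.INTER_CUBIC)
b=cv2.resize(f["img"][215:303,205:273],None,fx=5,fy=5,interpolation=cv2.INTER_CUBIC)[:440]
b=b[:, :240+100]
c=np.hstack([a[:, :460],b]);save("pics/crop.png",c);print(c.shape)
print(px2w(f,325,301,.055),px2w(f,346,239,.07),px2w(f,239,260,.008), px2w(f,433,253,0.04),px2w(f,394,289,.055))
E
```

```text
(440, 800, 3)
[ 0.43161936 -0.27332148  0.055     ] [ 0.53956961 -0.30810004  0.07      ] [ 0.5064486  -0.11458683  0.008     ] [ 0.52197153 -0.46991849  0.04      ] [ 0.45438039 -0.39485567  0.055     ]
```

View pics/crop.png

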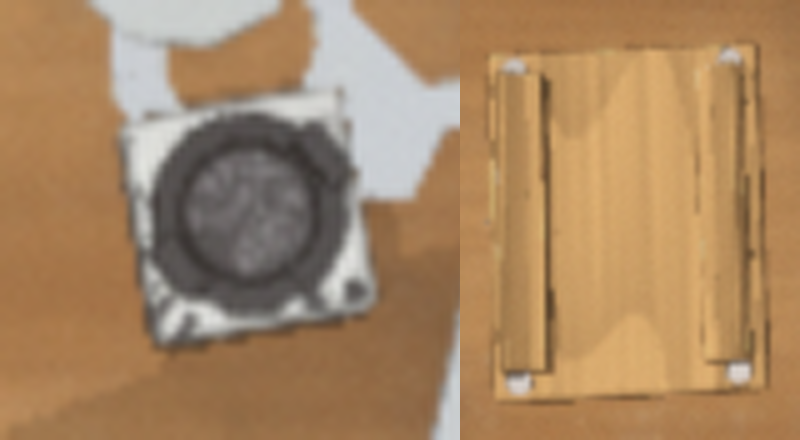

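The crop shows a plain grey body with a dark collar, a dot at its lower right corner and two bars at its lower left. That is the intended head. The jig's board and rails run nearly vertical in the image.

```bash
python3 - <<'E'
from h import *
import pickle
f=pickle.load(open("top.pkl","rb"))
def go(c,z):
    P=np.array([px2w(f,u,v,z)[:2] for u,v in c]) #TL TR BR BL
    e=np.roll(P,-1,0)-P
    print("c",P.mean(0).round(4),"sides",np.linalg.norm(e,axis=1).round(4))
    x=(P[0]+P[1]-P[2]-P[3]); y=(P[0]+P[3]-P[1]-P[2])
    print("yaw from x,y",np.arctan2(x[1],x[0]),np.arctan2(-y[0],y[1]))
A=lambda c:[(295+u/8,275+v/8) for u,v in c]
go(A([(125,130),(340,90),(375,303),(160,345)]),.055)
B=lambda c:[(205+(u-460)/5,215+v/5) for u,v in c]
go(B([(490,52),(757,45),(767,388),(495,400)]),.008)
# rails tops outer/inner
go(B([(500,72),(742,62),(748,360),(503,370)]),.022)
E
```

```text
c [ 0.4298 -0.2756] sides [0.0479 0.0468 0.0476 0.047 ]
yaw from x,y 0.17758582798718128 0.20101580235991895
c [ 0.5086 -0.1136] sides [0.0993 0.1285 0.0988 0.1295]
yaw from x,y 0.06557110415245501 0.05416595279042692
c [ 0.5086 -0.1141] sides [0.0885 0.1099 0.0877 0.1093]
yaw from x,y 0.05926499212354292 0.06041105106794968
```

Request:
carry_out:
  increments: [50,70,0,0,0,-0.1,1,90,130,0,0,0,-0.213,1,120,170,0,0,0,-0.213,1,146,207,0,0,0,-0.213,1,170,240,0,0,0,-0.213,1]
  squeeze: 25

```text
time_s: 0.6
ee_pos: [0.3795, -0.3462, 0.2224]
tool_rot: [0.996, 0.094, -0.0, -0.0]
contact_force: [0.4, -0.5, 0.6]
grip_width: 0.0877
finger_force: 0.0
```

Request:
carry_out:
  increments: [25,36,0,0,0,0,1,25,36,-40,0,0,0,1,25,36,-40,0,0,0,1]

```text
time_s: 0.9
ee_pos: [0.4021, -0.3084, 0.1792]
tool_rot: [0.995, 0.096, -0.003, -0.003]
contact_force: [-1.4, -0.2, -0.7]
grip_width: 0.0877
finger_force: 0.0
```

```bash
python3 - <<'E'
from h import *
s=get_state();print(s["time_s"],s["ee_pos"],s["tool_rot"],s["joints"].__class__)
f=grab_frame("wrist");print(np.round(f["mtx"],1).tolist(),np.round(f["T"],3).tolist());save("pics/w1.png",f["img"])
E
```

```text
0.9 [ 0.40208748 -0.30840115  0.17921813] [ 0.99540495  0.09567337 -0.00254173 -0.00302303] <class 'numpy.ndarray'>
[[371.6, 0.0, 317.1], [0.0, 371.6, 239.4], [0.0, 0.0, 1.0]] [[0.19, -0.946, -0.261, 0.473], [-0.982, -0.185, -0.044, -0.296], [-0.006, 0.264, -0.964, 0.34], [0.0, 0.0, 0.0, 1.0]]
```

View pics/w1.png

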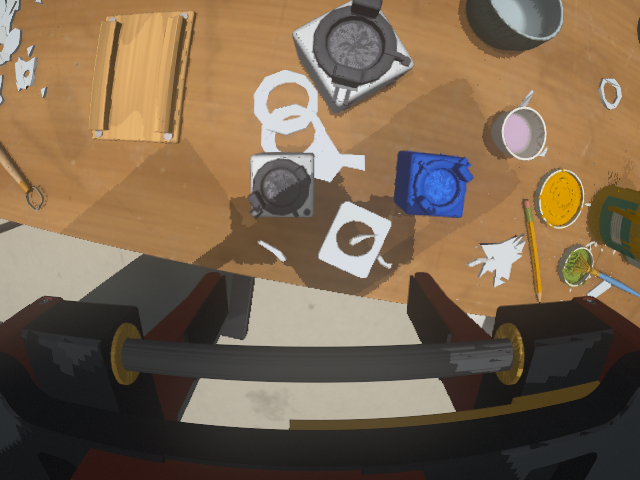

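The wrist view shows the small head at about (283,185), with body-top corners near (252,155), (314,152), (312,216) and (250,212). The jig is at (143,77). I'll triangulate both against the top view.

```bash
cat >> h.py <<'E'
def fish2w(f,u,v,z):
    K=np.array(f["mtx"]);T=np.array(f["T"])
    a=np.array([(u-K[0,2])/K[0,0],(v-K[1,2])/K[1,1]]);r=np.linalg.norm(a)+1e-9
    d=T[:3,:3]@np.r_[a/r*np.sin(r),np.cos(r)];o=T[:3,3]
    return o+d*(z-o[2])/d[2]
def quad(f,c,z,fn):
    P=np.array([fn(f,u,v,z)[:2] for u,v in c]); e=np.roll(P,-1,0)-P
    x=(P[0]+P[1]-P[2]-P[3]); y=(P[0]+P[3]-P[1]-P[2])
    print("c",P.mean(0).round(4),"sides",np.linalg.norm(e,axis=1).round(4),"yaw",np.arctan2(x[1],x[0]).round(3),np.arctan2(-y[0],y[1]).round(3))
E
python3 - <<'E'
from h import *
s=get_state();print(s["ee_pos"],s["qvel"].round(2))
f=grab_frame("wrist");print(np.round(f["T"][:3,3],3));save("pics/w2.png",f["img"])
quad(f,[(252,155),(314,152),(312,216),(250,212)],.055,fish2w)
quad(f,[(107,12),(194,11),(180,142),(92,137)],.008,fish2w)
E
```

```text
[ 0.40246763 -0.31001416  0.1809081 ] [-0.03 -0.03 -0.06  0.    0.02 -0.  ]
[ 0.473 -0.298  0.342]
c [ 0.4344 -0.2756] sides [0.0481 0.0503 0.0495 0.0453] yaw 0.142 0.172
c [ 0.5129 -0.1144] sides [0.0991 0.1277 0.1012 0.1318] yaw 0.081 0.037
```

Request:
carry_out:
  increments: [30,34,0,0,0,-0.01,1,30,34,0,0,0,-0.01,1,30,34,-50,0,0,-0.01,1,30,34,-75,0,0,-0.01,1,30,34,-75,0,0,-0.01,1]

```text
time_s: 1.5
ee_pos: [0.4317, -0.2778, 0.1058]
tool_rot: [0.996, 0.089, -0.002, -0.002]
contact_force: [1.3, -0.6, 0.4]
grip_width: 0.0874
finger_force: 0.0
```

Request:
carry_out:
  increments: [0,2,-35,0,0,0,1,0,2,-65,0,0,0,1,0,2,-83,0,0,0,1,0,2,-83,0,0,0,1,0,2,-83,0,0,0,-1]

```text
time_s: 2.0
ee_pos: [0.4347, -0.2776, 0.0261]
tool_rot: [0.996, 0.089, 0.001, 0.001]
contact_force: [0.2, -0.3, 0.3]
grip_width: 0.0828
finger_force: 0.0
```

Request:
carry_out:
  increments: [0,0,0,0,0,0,-1,0,0,0,0,0,0,-1,0,0,0,0,0,0,-1,0,0,0,0,0,0,-1,0,0,0,0,0,0,-1]

```text
time_s: 2.5
ee_pos: [0.4335, -0.2749, 0.0251]
tool_rot: [0.996, 0.089, -0.0, -0.001]
contact_force: [-0.9, 4.7, 6.9]
grip_width: 0.0497
finger_force: 25.0
```

Request:
carry_out:
  increments: [0,0,30,0,0,0,-1,0,0,60,0,0,0,-1,0,40,80,0,0,0,-1,20,80,80,0,0,-0.06,-1,40,115,80,0,0,-0.118,-1]
  squeeze: 30

```text
time_s: 3.0
ee_pos: [0.4734, -0.1596, 0.105]
tool_rot: [1.0, 0.029, -0.0, -0.0]
contact_force: [1.7, -0.0, -4.7]
grip_width: 0.0498
finger_force: 30.0
```

Request:
carry_out:
  increments: [20,25,0,0,0,0,-1,38,46,0,0,0,0,-1,38,46,0,0,0,0,-1,38,46,0,0,0,0,-1,38,46,0,0,0,0,-1]

```text
time_s: 3.5
ee_pos: [0.5108, -0.1153, 0.1041]
tool_rot: [1.0, 0.03, -0.001, -0.0]
contact_force: [-0.7, -1.5, -3.2]
grip_width: 0.0499
finger_force: 30.0
```

```bash
python3 - <<'E'
from h import *
s=get_state();print(s["time_s"],s["ee_pos"],s["tool_rot"],s["qvel"].round(3),s["grip_width"],s["joints"].round(2))
a=grab_frame("top")["img"];b=grab_frame("wrist")["img"];c=grab_frame("scene")["img"]
save("pics/c1.png",np.vstack([np.hstack([cv2.resize(a[200:320,180:330],(400,320),interpolation=cv2.INTER_CUBIC),cv2.resize(c[200:320,150:300],(400,320),interpolation=cv2.INTER_CUBIC)]),cv2.resize(b,(800,600))[60:340]]))
E
```

```text
3.5 [ 0.51077427 -0.11527481  0.10412992] [ 9.99538194e-01  3.03746482e-02 -8.67142454e-04 -1.68828861e-04] [-0.011 -0.001  0.     0.003 -0.002  0.003] 0.049910095951440116 [-0.35  0.39  1.8  -0.    0.95  1.16]
```

View pics/c1.png

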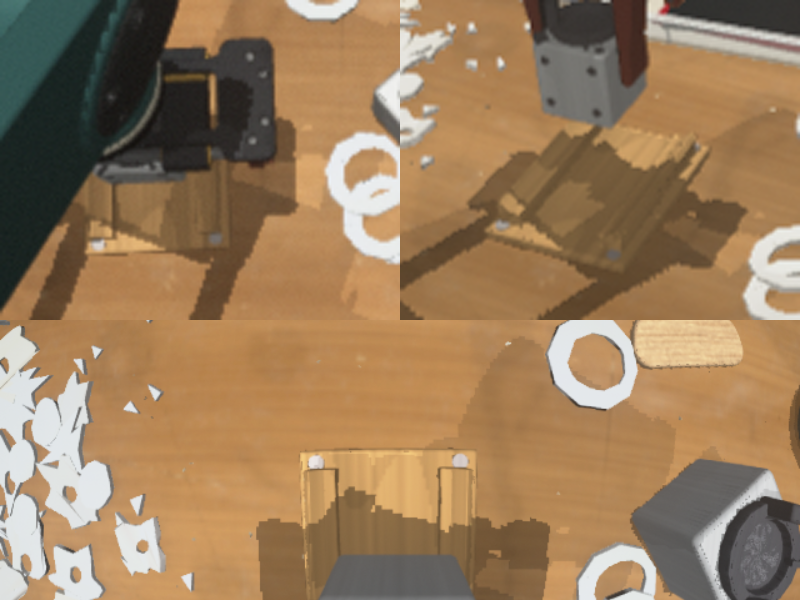

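The wrist composite shows the jig's far edge from (301,452) to (475,452), with the held head's far top edge below it. The head hangs upright between the fingers.

```bash
python3 - <<'E'
from h import *
f=grab_frame("wrist")
m=lambda x,y:(x/1.25,(y-260)/1.25)
for n,p,z in[("farL",(301,452),.008),("farR",(475,452),.008),("railLin",(338,468),.022),("railRin",(439,468),.022),("railLout",(306,470),.022),("railRout",(473,468),.022)]:
    print(n,fish2w(f,*m(*p),z).round(4))
g=cv2.cvtColor(f["img"],cv2.COLOR_RGB2GRAY);save("pics/z.png",cv2.resize(f["img"][140:380,200:440],(600,600),interpolation=cv2.INTER_CUBIC))
E
```

```text
farL [ 0.5714 -0.0591  0.008 ]
farR [ 0.5768 -0.1559  0.008 ]
railLin [ 0.5642 -0.0822  0.022 ]
railRin [ 0.5672 -0.1351  0.022 ]
railLout [ 0.5624 -0.065   0.022 ]
railRout [ 0.5686 -0.1531  0.022 ]
```

View pics/z.png

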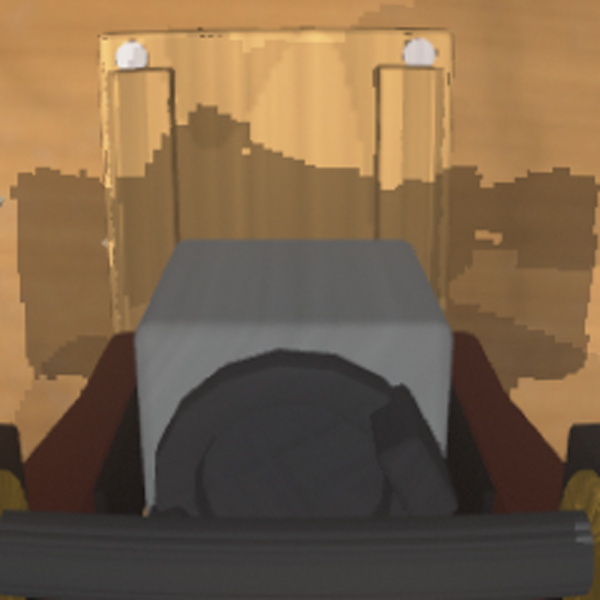

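```bash
python3 - <<'E'
from h import *
f=grab_frame("wrist")
m=lambda x,y:(200+x/2.5,140+y/2.5)
for p,z in[((180,241),.079),((412,241),.079),((137,322),.134),((452,322),.134),((100,35),.008),((453,35),.008),((173,70),.022),((377,68),.022),((108,70),.022),((446,68),.022)]:
    print(fish2w(f,*m(*p),z).round(4))
E
```

```text
[ 0.5321 -0.0912  0.079 ]
[ 0.535  -0.1396  0.079 ]
[ 0.5338 -0.091   0.134 ]
[ 0.5366 -0.1388  0.134 ]
[ 0.5713 -0.0586  0.008 ]
[ 0.5768 -0.1568  0.008 ]
[ 0.5633 -0.0814  0.022 ]
[ 0.5668 -0.1349  0.022 ]
[ 0.5626 -0.0639  0.022 ]
[ 0.5682 -0.1532  0.022 ]
```

Request:
carry_out:
  increments: [0,3,-25,0,0,0,-1,0,3,-45,0,0,0,-1,0,3,-48,0,0,0,-1,0,3,-48,0,0,0,-1]

```text
time_s: 4.15
ee_pos: [0.5114, -0.1122, 0.0563]
tool_rot: [1.0, 0.03, -0.001, -0.0]
contact_force: [0.4, 0.0, -4.9]
grip_width: 0.0498
finger_force: 30.0
```

```bash
python3 - <<'E'
from h import *
s=get_state();print(s["time_s"],s["ee_pos"],s["tool_rot"],s["qvel"].round(3))
f=grab_frame("wrist");c=grab_frame("scene")["img"]
save("pics/z2.png",np.hstack([cv2.resize(f["img"][140:340,220:420],(500,500),interpolation=cv2.INTER_CUBIC),cv2.resize(c[220:310,180:234+36],(300,300),interpolation=cv2.INTER_CUBIC).repeat(1,0) if 0 else np.vstack([cv2.resize(c[215:305,180:270],(300,300),interpolation=cv2.INTER_CUBIC),np.zeros((200,300,3),np.uint8)])]))
E
```

```text
4.15 [ 0.51136714 -0.11216249  0.05630998] [ 9.99544750e-01  3.01613356e-02 -6.97830154e-04 -3.15450386e-04] [ 0.002 -0.023 -0.021  0.001  0.005  0.001]
```

View pics/z2.png

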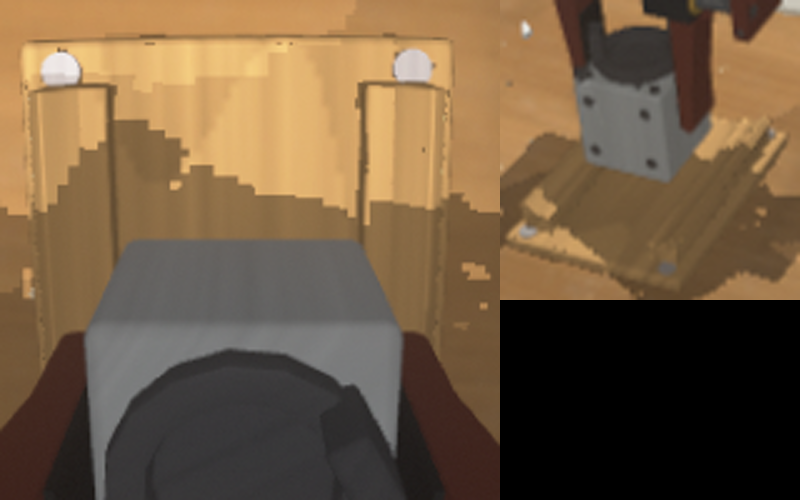

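The crop shows the head's bottom front edge from (127,241) to (358,241), just above the rails. The rails' inner edges are at (112..118) on the left and (362..360) on the right.

```bash
python3 - <<'E'
from h import *
f=grab_frame("wrist")
m=lambda x,y:(220+x/2.5,140+y/2.5)
for p,z in[((127,241),.031),((358,241),.031),((88,323),.086),((402,323),.086),((22,40),.008),((453,40),.008),((113,88),.022),((360,86),.022),((118,240),.022),((360,225),.022),((33,92),.022),((446,92),.022)]:
    print(fish2w(f,*m(*p),z).round(4))
E
```

```text
[ 0.5332 -0.0872  0.031 ]
[ 0.5361 -0.1357  0.031 ]
[ 0.5345 -0.0877  0.086 ]
[ 0.5374 -0.1358  0.086 ]
[ 0.5732 -0.0584  0.008 ]
[ 0.5791 -0.1571  0.008 ]
[ 0.5643 -0.082   0.022 ]
[ 0.5678 -0.1345  0.022 ]
[ 0.5309 -0.0842  0.022 ]
[ 0.5375 -0.1371  0.022 ]
[ 0.5627 -0.0645  0.022 ]
[ 0.568  -0.1533  0.022 ]
```

Request:
carry_out:
  increments: [0,1,0,0,0,0,-1,0,1,-8,0,0,0,-1,0,1,-16,0,0,0,-1,0,1,-22,0,0,0,-1,0,1,-22,0,0,0,-1]

```text
time_s: 4.8
ee_pos: [0.5113, -0.1108, 0.0336]
tool_rot: [1.0, 0.03, -0.001, -0.0]
contact_force: [-0.2, 0.2, -4.1]
grip_width: 0.05
finger_force: 30.0
```

Request:
carry_out:
  increments: [0,0,0,0,0,0,-1,0,0,0,0,0,0,-1]

```text
time_s: 5.0
ee_pos: [0.5119, -0.1111, 0.0346]
tool_rot: [1.0, 0.03, -0.0, -0.0]
contact_force: [-0.1, 0.8, -4.3]
grip_width: 0.0494
finger_force: 30.0
```

Request:
carry_out:
  increments: [0,0,-1,0,0,0,-1,0,0,-2,0,0,0,-1,0,0,-2,0,0,0,-1]

```text
time_s: 5.3
ee_pos: [0.5121, -0.1111, 0.0331]
tool_rot: [1.0, 0.03, 0.0, 0.0]
contact_force: [-0.4, -0.4, 0.8]
grip_width: 0.05
finger_force: 30.0
```

Force is now about zero, so the head is on the board. Opening slowly.

Request:
carry_out:
  increments: [0,0,-0.5,0,0,0,-0.5,0,0,-0.5,0,0,0,0.3,0,0,-0.5,0,0,0,0.8,0,0,-0.5,0,0,0,1,0,0,-0.5,0,0,0,1]
  squeeze: 15

```text
time_s: 5.8
ee_pos: [0.5121, -0.1111, 0.0321]
tool_rot: [1.0, 0.03, 0.0, -0.0]
contact_force: [-0.3, 0.2, -0.2]
grip_width: 0.0778
finger_force: 0.0
```

Request:
carry_out:
  increments: [0,0,20,0,0,0,1,0,0,60,0,0,0,1,0,0,90,0,0,0,1,0,0,90,0,0,0,1,0,0,90,0,0,0,1]

```text
time_s: 6.3
ee_pos: [0.5123, -0.1112, 0.1225]
tool_rot: [1.0, 0.03, 0.001, 0.0]
contact_force: [-0.9, -0.0, -0.8]
grip_width: 0.0873
finger_force: 0.0
```

```bash
python3 - <<'E'
from h import *
s=get_state();print(s["time_s"],s["ee_pos"],s["tool_rot"],s["qvel"].round(3),s["grip_width"])
f=grab_frame("wrist");c=grab_frame("scene")["img"]
save("pics/z3.png",np.hstack([cv2.resize(f["img"][170:370,220:420],(500,500),interpolation=cv2.INTER_CUBIC),np.vstack([cv2.resize(c[215:305,180:270],(300,300),interpolation=cv2.INTER_CUBIC),np.zeros((200,300,3),np.uint8)])]))
E
```

```text
6.3 [ 0.51229916 -0.11118657  0.12253891] [9.99537512e-01 3.04003885e-02 7.20362205e-04 2.44880046e-04] [-0.002  0.027  0.029 -0.002 -0.001 -0.001] 0.08732159999448562
```

View pics/z3.png

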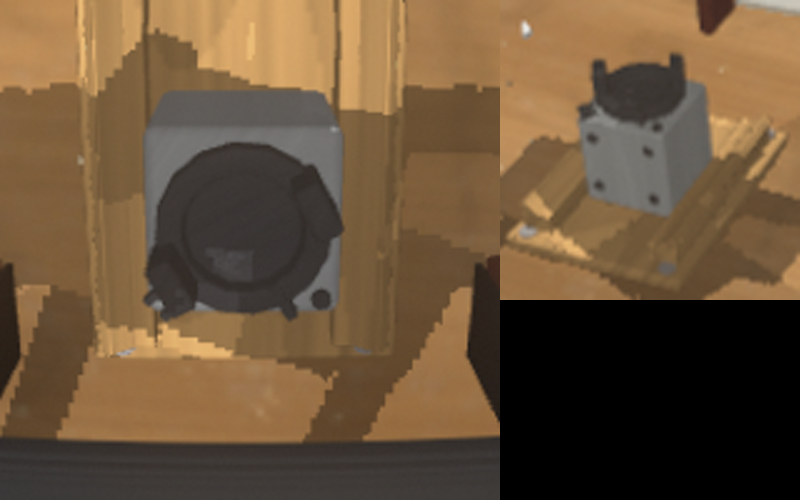

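The picture shows the head upright between the rails and let go. The dot is at (321,300), the pointer at (289,312), and the ears are at upper right (320,205) and lower left (172,280).

```bash
python3 - <<'E'
from h import *
f=grab_frame("wrist")
m=lambda x,y:(220+x/2.5,170+y/2.5)
g=lambda p,z:fish2w(f,*m(*p),z)[:2]
A,B=g((146,128),.063),g((342,128),.063);D=g((321,300),.063);P=g((290,312),.067)
mid=(A+B)/2;yaw=np.arctan2(A[0]-B[0],B[1]-A[1]) ;yaw=np.arctan2((B-A)[0],-(B-A)[1])
c=mid-.025*np.array([np.cos(yaw),np.sin(yaw)])
print(A,B,np.linalg.norm(A-B),"yaw",yaw,"c",c,"D",D-c,"P",P-c)
pa=np.arctan2(*(P-c)[::-1]);print("q",-(pa+2*np.pi*(pa<0)-yaw)+np.radians(225), "collar x yaw",pa+np.pi)
E1,E2=g((330,222),.085),g((172,285),.085);e=E1-E2;print("ear",(E1+E2)/2,np.linalg.norm(e),"collar x yaw",np.arctan2(*e[::-1])+np.pi/2)
E
```

```text
[ 0.53272737 -0.08618231] [ 0.53561813 -0.13364908] 0.04755470778937813 yaw 0.060825774567564383 c [ 0.50921898 -0.1114354 ] D [-0.01880684 -0.02093224] P [-0.02085393 -0.01291601]
q 0.291693508168096 collar x yaw 0.5545304297969165
ear [ 0.50995387 -0.11277405] 0.0388869948220204 collar x yaw 0.4628220387200568
```

Request:
carry_out:
  increments: [-2,0,0,0,0,0.12,1,-2,0,0,0,0,0.24,1,-2,0,0,0,0,0.36,1,-2,0,0,0,0,0.46,1,-2,0,0,0,0,0.46,1]

```text
time_s: 6.95
ee_pos: [0.509, -0.1107, 0.1208]
tool_rot: [0.966, 0.258, -0.001, -0.001]
contact_force: [-0.2, -1.4, -0.8]
grip_width: 0.0877
finger_force: 0.0
```

Request:
carry_out:
  increments: [0,0,-25,0,0,0,1,0,0,-45,0,0,0,1,0,0,-54,0,0,0,1,0,0,-54,0,0,0,1,0,0,-54,0,0,0,1]

```text
time_s: 7.45
ee_pos: [0.51, -0.1111, 0.0681]
tool_rot: [0.966, 0.257, -0.0, -0.0]
contact_force: [-0.6, -0.5, 0.3]
grip_width: 0.0879
finger_force: 0.0
```

Request:
carry_out:
  increments: [0,0,0,0,0,0,-1,0,0,0,0,0,0,-1,0,0,0,0,0,0,-1,0,0,0,0,0,0,-1,0,0,0,0,0,0,-1]
  squeeze: 15

```text
time_s: 7.95
ee_pos: [0.51, -0.1111, 0.0684]
tool_rot: [0.966, 0.257, 0.0, 0.0]
contact_force: [-0.5, 0.2, -0.2]
grip_width: 0.0517
finger_force: 0.0
```

Request:
carry_out:
  increments: [0,0,0,0,0,0,-1,0,0,0,0,0,0,-1]

```text
time_s: 8.15
ee_pos: [0.5101, -0.1113, 0.0682]
tool_rot: [0.966, 0.257, 0.0, 0.0]
contact_force: [0.1, -1.4, 1.2]
grip_width: 0.0462
finger_force: 15.0
```

Request:
carry_out:
  increments: [0,0,0,0,0,-0.1,-1,0,0,0,0,0,-0.2,-1,0,0,0,0,0,-0.3,-1,0,0,0,0,0,-0.4,-1,0,0,0,0,0,-0.5,-1]

```text
time_s: 8.65
ee_pos: [0.5097, -0.1108, 0.0682]
tool_rot: [1.0, 0.008, -0.0, -0.0]
contact_force: [-1.0, 1.1, 2.5]
grip_width: 0.046
finger_force: 15.0
```

Request:
carry_out:
  increments: [0,0,0,0,0,-0.1,-1,0,0,0,0,0,-0.2,-1,0,0,0,0,0,-0.3,-1,0,0,0,0,0,-0.4,-1,0,0,0,0,0,-0.5,-1]

```text
time_s: 9.15
ee_pos: [0.5098, -0.1106, 0.0682]
tool_rot: [0.971, -0.239, -0.0, -0.0]
contact_force: [-0.3, 2.1, 2.3]
grip_width: 0.0458
finger_force: 15.0
```

Request:
carry_out:
  increments: [0,0,0,0,0,-0.06,-1,0,0,0,0,0,-0.12,-1,0,0,0,0,0,-0.18,-1,0,0,0,0,0,-0.22,-1,0,0,0,0,0,-0.22,-1]

```text
time_s: 9.65
ee_pos: [0.5098, -0.1105, 0.0682]
tool_rot: [0.939, -0.343, -0.0, -0.0]
contact_force: [0.1, 2.0, 2.9]
grip_width: 0.046
finger_force: 15.0
```

```bash
python3 - <<'E'
from h import *
s=get_state();q=s["tool_rot"];print(s["time_s"],s["ee_pos"],"yaw",2*np.arctan2(q[1],q[0]),s["ft_torque"],s["contact_force"],s["joints"].round(2),s["grip_width"])
f=grab_frame("wrist");c=grab_frame("scene")["img"]
save("pics/z4.png",np.hstack([cv2.resize(f["img"][170:370,220:420],(500,500),interpolation=cv2.INTER_CUBIC),np.vstack([cv2.resize(c[215:305,180:270],(300,300),interpolation=cv2.INTER_CUBIC),np.zeros((200,300,3),np.uint8)])]))
E
```

```text
9.65 [ 0.50980594 -0.11054432  0.06820308] yaw -0.6997416838633654 [ 0.5085991  -0.01010551 -0.00199462] [0.09883186 1.96906358 2.86340462] [-0.35  0.44  1.84  0.    0.86  1.92] 0.04603543743840604
```

Request:
carry_out:
  increments: [0,0,0,0,0,-0.03,-1,0,0,0,0,0,-0.05,-1,0,0,0,0,0,-0.08,-1]

```text
time_s: 10.05
ee_pos: [0.51, -0.1107, 0.0682]
tool_rot: [0.925, -0.38, -0.0, -0.0]
contact_force: [0.5, 2.9, 3.3]
grip_width: 0.0458
finger_force: 15.0
```

```bash
python3 - <<'E'
from h import *
s=get_state();q=s["tool_rot"];print(s["time_s"],"yaw",2*np.arctan2(q[1],q[0]),s["ft_torque"],s["contact_force"],s["grip_width"])
f=grab_frame("wrist");c=grab_frame("scene")["img"]
save("pics/z4.png",np.hstack([cv2.resize(f["img"][170:370,220:420],(500,500),interpolation=cv2.INTER_CUBIC),np.vstack([cv2.resize(c[215:305,180:270],(300,300),interpolation=cv2.INTER_CUBIC),np.zeros((200,300,3),np.uint8)])]))
E
```

```text
10.05 yaw -0.7797390742610869 [ 0.81423034 -0.06427247  0.09540904] [0.47419561 2.91599055 3.25316489] 0.045769632868466005
```

View pics/z4.png

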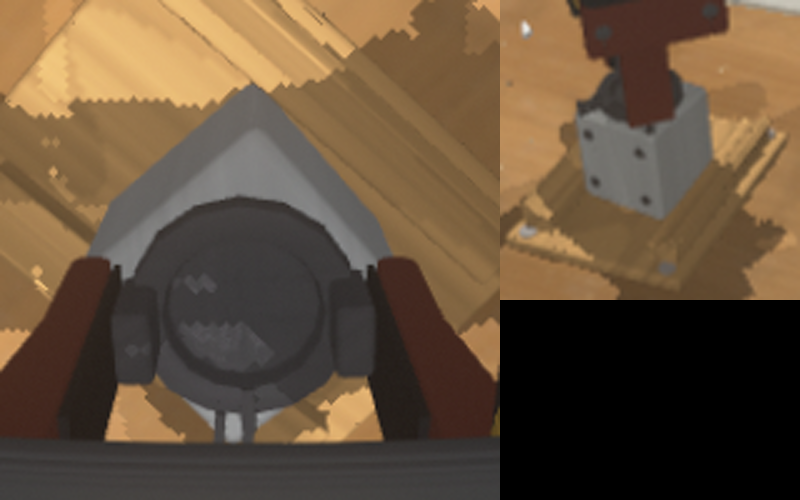

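The pointer at (247,400) is just short of the middle of the bars (234,425), because the head has twisted slightly against the rails. I'll turn it a little further.

Request:
carry_out:
  increments: [0,0,0,0,0,-0.03,-1,0,0,0,0,0,-0.06,-1,0,0,0,0,0,-0.08,-1,0,0,0,0,0,-0.08,-1]

```text
time_s: 10.55
ee_pos: [0.51, -0.1108, 0.0682]
tool_rot: [0.909, -0.416, -0.0, -0.0]
contact_force: [-0.6, 4.0, 4.3]
grip_width: 0.0458
finger_force: 15.0
```

```bash
python3 - <<'E'
from h import *
s=get_state();q=s["tool_rot"];print(s["time_s"],"yaw",2*np.arctan2(q[1],q[0]),s["ft_torque"],s["contact_force"],s["grip_width"])
E
```

```text
10.55 yaw -0.8589563667703557 [ 0.93601352 -0.07373453  0.01390387] [-0.64226852  3.98355639  4.29867664] 0.04579204927388038
```

Even at the largest twist the rails allow (head yaw −0.07), the collar should be at about 1.57. Releasing and checking.

Request:
carry_out:
  increments: [0,0,0,0,0,0,-0.2,0,0,0,0,0,0,0.3,0,0,0,0,0,0,1,0,0,0,0,0,0,1,0,0,0,0,0,0,1]

```text
time_s: 11.05
ee_pos: [0.5098, -0.1114, 0.0679]
tool_rot: [0.909, -0.416, -0.0, 0.0]
contact_force: [-0.5, -0.6, -0.6]
grip_width: 0.0747
finger_force: 0.0
```

Request:
carry_out:
  increments: [0,0,20,0,0,0,1,0,0,50,0,0,0,1,0,0,90,0,0,0.1,1,0,0,100,0,0,0.22,1,0,0,100,0,0,0.36,1]

```text
time_s: 11.55
ee_pos: [0.5116, -0.1118, 0.1706]
tool_rot: [0.97, -0.244, 0.002, 0.0]
contact_force: [0.3, -0.1, -0.8]
grip_width: 0.0877
finger_force: 0.0
```

Request:
carry_out:
  increments: [0,0,0,0,0,0.13,1,0,0,0,0,0,0.26,1,0,0,0,0,0,0.4,1,0,0,0,0,0,0.53,1,0,0,0,0,0,0.53,1]

```text
time_s: 12.05
ee_pos: [0.5098, -0.1112, 0.168]
tool_rot: [1.0, 0.016, -0.0, 0.0]
contact_force: [0.3, -0.1, 0.7]
grip_width: 0.0879
finger_force: 0.0
```

```bash
python3 - <<'E'
from h import *
s=get_state();print(s["time_s"],s["ee_pos"],s["contact_force"],s["grip_width"])
f=grab_frame("wrist");c=grab_frame("scene")["img"]
save("pics/z5.png",np.hstack([cv2.resize(f["img"][170:370,220:420],(500,500),interpolation=cv2.INTER_CUBIC),np.vstack([cv2.resize(c[215:305,180:270],(300,300),interpolation=cv2.INTER_CUBIC),np.zeros((200,300,3),np.uint8)])]))
E
```

```text
12.05 [ 0.50978166 -0.11115658  0.16799844] [ 0.32952564 -0.09593048  0.65806313] 0.08789450410321162
```

View pics/z5.png

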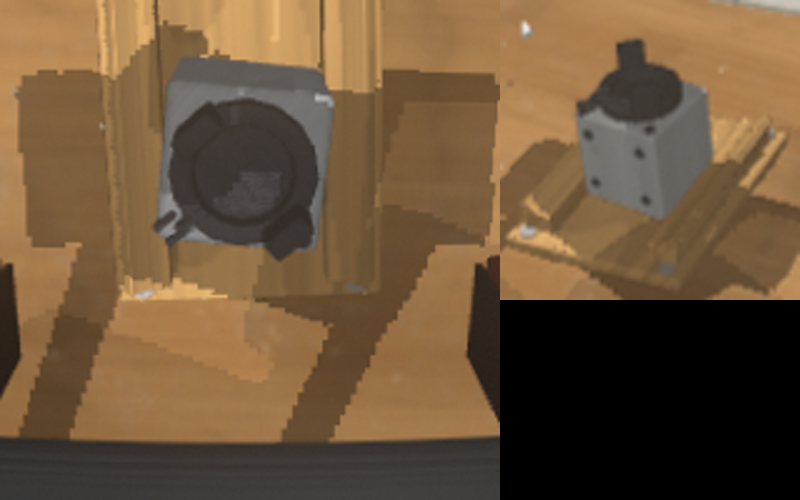

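The picture shows the head upright and let go. The pointer is at the two bars (170,230), with the ears at (200,125) and (290,238). One number check of the head's yaw.

```bash
python3 - <<'E'
from h import *
f=grab_frame("wrist")
g=lambda x,y,z:fish2w(f,220+x/2.5,170+y/2.5,z)[:2]
A,B,C=g(172,82,.063),g(332,95,.063),g(316,250,.063)
print(np.linalg.norm(A-B),np.linalg.norm(B-C))
for d in (B-A,):
    y=np.arctan2(d[0],-d[1]);print("head yaw",y,"q",.785+y+.859)
y=np.arctan2((B-C)[1],(B-C)[0]);print(y,"q",.785+y+.859,"centre",(A+C)/2)
E
```

```text
0.046808012287354386 0.048073169583075344
head yaw -0.05463344155475938 q 1.5893665584452408
-0.050116239691151074 q 1.593883760308849 centre [ 0.51077085 -0.11235118]
```

The collar is at about 1.59 rad and the head is centred in the jig, so I'm handing in.

```bash
python3 -c "from workcell import job_done;print(job_done())"
```

```text
the job is handed in; nothing more can be done
None
```

The job is handed in: the small grey head stands upright and let go near the middle of the jig, with its collar turned to the locked mark (about 1.59 rad by camera and tool angle); the hand-in call returned no verdict.

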